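Change over the bench trolleys' brakes

TASK

Three small trolleys stand on the lab bench, each with a steel brake lever: pushed fully down it is locked, flicked fully up it is released. First lock the trolley that carries the test-tube rack; after that, with the rack trolley locked, release the brake of the trolley that carries the round bottle so it can be wheeled away. Leave the brake lever of the trolley with the closed box as it is.

Things in the scene. Friction and masses are not known exactly. Their poses are not given: they have to be found in the camera images.
- rack_trolley_lever (a point): Brake lever of the trolley with the steel test-tube rack (top 168 mm over the bench); starts up, at most 18 deg short of its upper stop. The lever is a steel paddle 30 mm wide, 10 mm thick, reaching 80 mm out from its level hinge. Point: mid-width, mid-thickness, 65 mm from the hinge axis. x: outward along the paddle, hinge to free end; y: along the hinge axis; z: out of its top face.
- bottle_trolley_lever (a point): Same point and axes on the like lever of the trolley with one round amber bottle (top 208 mm); starts down, near its lower stop. All levers: hinge axis 78 mm above the bench; upper stop (released) 35 deg above level, lower stop (locked) 20 deg below level; friction only, no spring or snap: about 3.5 N at the point moves it, it stays where left; free space under and beside the outer 50 mm.
- box_trolley_lever (a point): Same point and axes on the like lever of the trolley with the closed white box, grey lid (top 180 mm); starts down, to be left alone. All trolleys: deck 150 x 150 mm, top 86 mm above the bench, rim to 97 mm; they stay put on the bench. Each lever's hinge is 20 mm outside the middle of the deck edge facing away from the robot; the loads stand at least 60 mm behind the hinge.

How it is judged:
By the outcome, as a careful person would: the job done as asked, in the order asked, and still so for the second after the job is handed in, with the robot touching nothing.
It also fails if it takes over 48 s, if anything falls off the work surface, if the arm or the gripper's body presses on something with over 40 N, if the wrist force passes 120 N, or if a joint passes its speed limit or range.

ROBOT

A 6-joint arm with a two-finger parallel gripper is mounted at the origin on the work surface. World frame = base frame: x ahead of the robot, y to its left, z up, the work surface at z = 0. Lengths are in m, angles in degrees, forces in N, time in s.
With the tool pointing down it reaches from about 0.4 to 0.825 m from the base axis. Payload 7 kg.
Tool frame: the origin (TCP) lies at the very end of the fingers, on their centre line; the grasp point (between the pads) lies r.pinch_z behind it (r.pinch_z is the distance from the TCP to the grasp point, in m); z points along the fingers, y is the direction in which the jaws open and shut (so a half turn about z gives the same grasp; the last joint's range is limited). The gripper opens to 88 mm and grips with 3 to 60 N. Pads are 19 mm wide; open, the fingers measure 130 mm over their backs; the gripper's body (78 mm by 193 mm) begins 47 mm behind the grasp point.
Start: joints at [89.33, 20.546, 0.682, 0, -70.136, -16.507], TCP at [0.199, 0.645, 0.227] pointing down, gripper open.
Joint ranges: [-176.03, 176.03], [-82.01, 121.73], [-58.28, 71.71], [-173.87, 95.51], [-174.79, -0.11], [-173.66, 173.66]. Speed limits (degrees/s): [136.94, 136.94, 172.46, 180, 180, 180].

INTERFACE

Orientations are given as [roll, pitch, yaw] about the fixed x, y, z axes, in that order (R = Rz(yaw) Ry(pitch) Rx(roll)).
In Python, from plant import r gives the robot as it stands. The module is installed in compiled form; this text tells all that it offers.
- The arm moves only by the tool servo_tool, never from a script. Its argument "steps" is a list of rows, each a list of 5 numbers: the finger opening in cm, from 0 to 8.76, then the shift along the tool's x, y, z in cm, then the turn about the tool's z in degrees. In form: [[fingers, x, y, z, spin], ...]. A call has 1 to 8 rows; each row shifts and turns the commanded pose from where the row before left it, along the tool's axes as they then stand; what a row does not reach is not made up. A row lasts 1/8 s, in which the tool goes at most 62.5 mm and 10.7 degrees, less where a joint would pass 70% of its speed; a pose out of reach is approached as far as the arm can. A call with a gripper value outside its range is refused whole. The fingers move at their own pace and stop on an object; "squeeze" is the grip in N (left out, the last holds). Time passes only in rows, so rows that do not move let the fingers close. It gives the time, the measured TCP pose, the force and the opening at its end, in the units of the state.
- r.get_state(): the state, without advancing time (a new reading comes with each control period).
- r.capture(name): name is "scene" or "top" or "wrist"; returns the picture (480x640x3 uint8, red, green, blue); there is no depth.
- r.calibration(name): a dict with "K" (3x3 intrinsics, pixels), "rvec" (rotation vector, rad) and "tvec" (3), from world to camera coordinates, as OpenCV has them; the wrist camera has in their place "tool_from_camera" (4x4, takes a point from camera to tool coordinates, whose origin is the TCP and whose axes are the flange's). Camera axes: x right, y down, z forward; pixel columns grow to the right and rows downward; lengths in m; the calibration is good to about 2 mm. The wrist camera is an equidistant fisheye: a pixel r from the principal point sees the ray r / f radians off the axis. A picture is of the moment at which its call begins: read the wrist's pose just before it. calibration takes no time and is no camera call.
- r.close_job(): hands the job in, once; it reports no verdict.
The state is a dict: "time_s": time; "joints": joint angles; "qd": joint speeds; "joint_torque": joint torques, N m; "tcp_pos": TCP position; "eef_rot": TCP orientation; "contact_force": force on the tool from outside, world axes, zero at the start; "moment": the same for the moment, N m; "gripper_width": finger opening in m.
Only numpy, scipy, OpenCV 4.12 (cv2) and the standard library are available. Lean on these libraries where they do the work, as an engineer would, in place of code of your own. Each camera call takes 0.05 s, during which the arm holds its last target.

## Working session

There is one attempt and no reset: what is moved stays moved. The work goes in short steps, Python scripts to look and compute and a tool call to move; the robot and the scene stay as the last step left them, time stands still between calls to the robot, and variables do not carry over. Pictures are saved under pics/ and viewed, and the job is handed in when it is done.

Besides the shell and the picture viewer there is one more tool, called as name([rows], argument=value, ...), one row to a line, values as JSON. servo_tool: Moves the arm, as the interface text tells. Its arguments: {"type":"object","properties":{"steps":{"type":"array","items":{"type":"array","items":{"type":"number"}}},"squeeze":{"type":"number"}},"required":["steps"]}

```bash
mkdir -p pics
python3 - <<'E'
from plant import r
import cv2
s=r.get_state()
print({k:s[k] for k in ('time_s','tcp_pos','eef_rot','gripper_width','contact_force')}, r.pinch_z)
for n in('scene','top','wrist'):
    im=r.capture(n); cv2.imwrite(f'pics/{n}0.png',im[:,:,::-1]); print(n,r.calibration(n))
E
```

```text
{'time_s': 0.0, 'tcp_pos': array([0.19922537, 0.64442204, 0.22564371]), 'eef_rot': array([ 1.79907104e+02, -7.73670172e-03, -1.71827557e+01]), 'gripper_width': 0.08777662921889036, 'contact_force': array([ 0.10309771,  0.12715485, -0.42052572])} 0.0188
scene {'K': array([[578.65992821,   0.        , 310.41462521],
       [  0.        , 578.65992821, 233.4121903 ],
       [  0.        ,   0.        ,   1.        ]]), 'rvec': array([ 2.22545751,  0.69966989, -0.3043323 ]), 'tvec': array([-0.48239836, -0.11336402,  1.42463725])}
top {'K': array([[530.10154952,   0.        , 316.09255291],
       [  0.        , 530.10154952, 239.00352721],
       [  0.        ,   0.        ,   1.        ]]), 'rvec': array([ 2.1334251 , -2.15821448,  0.11159545]), 'tvec': array([0.01940994, 0.60800961, 0.86852113])}
wrist {'K': array([[371.64829954,   0.        , 320.34932498],
       [  0.        , 371.64829954, 238.13135817],
       [  0.        ,   0.        ,   1.        ]]), 'tool_from_camera': array([[-1.02942593e-03, -9.59447442e-01, -2.81885697e-01,
         7.58229814e-02],
       [ 9.99999366e-01, -1.11630242e-03,  1.47606726e-04,
         6.01420009e-04],
       [-4.56290580e-04, -2.81885366e-01,  9.59447983e-01,
        -1.58258815e-01],
       [ 0.00000000e+00,  0.00000000e+00,  0.00000000e+00,
         1.00000000e+00]])}
```

View pics/scene0.png

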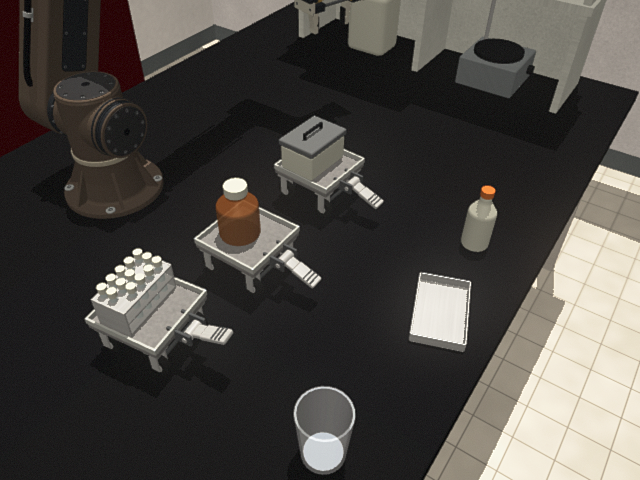

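View pics/top0.png

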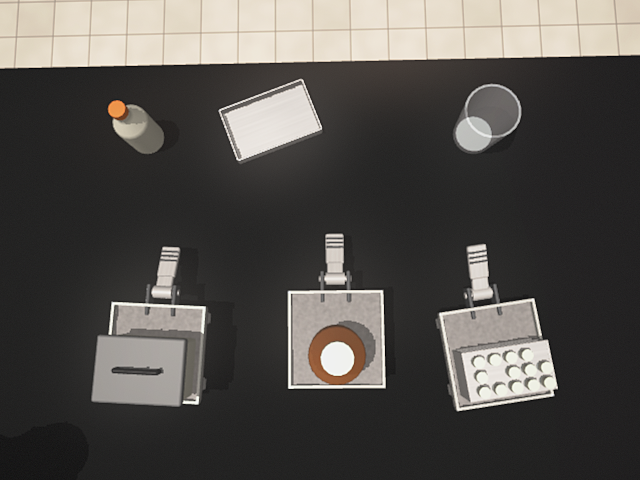

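View pics/wrist0.png

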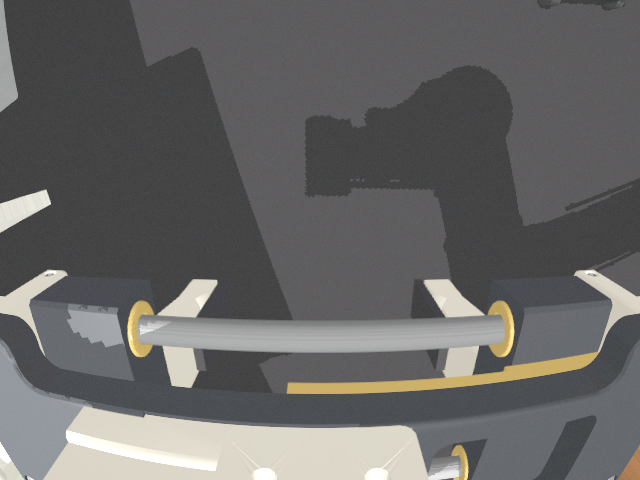

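The top view shows box lever (170,265), bottle lever (335,255) and rack lever (478,265). The rack trolley is on the right, so at negative y. Next I'll measure the lever lines.

```bash
cat > h.py <<'E'
import numpy as np, cv2
from plant import r
def cam(n):
    c=r.calibration(n);R=cv2.Rodrigues(c['rvec'])[0];return c['K'],R,c['tvec']
def onplane(n,uv,z):
    K,R,t=cam(n);d=R.T@np.linalg.inv(K)@np.array([*uv,1.]);o=-R.T@t
    return o+d*(z-o[2])/d[2]
def proj(n,P):
    K,R,t=cam(n);p=K@(R@np.asarray(P)+t);return p[:2]/p[2]
E
python3 - <<'E'
import cv2
a=cv2.imread('pics/top0.png');
t=cv2.resize(a[225:325,130:510],None,fx=2.1,fy=2.1,interpolation=cv2.INTER_CUBIC)
cv2.imwrite('pics/t1.png',t)
b=cv2.imread('pics/scene0.png')
u=cv2.resize(b[150:370,80:400],None,fx=2.5,fy=2.5,interpolation=cv2.INTER_CUBIC);cv2.imwrite('pics/s1.png',u)
u=[cv2.resize(a[225:320,x:x+65],None,fx=4,fy=4,interpolation=cv2.INTER_CUBIC) for x in(135,302,447)]
cv2.imwrite('pics/t2.png',cv2.hconcat(u))
E
```

```text
(no output)
```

View pics/t2.png

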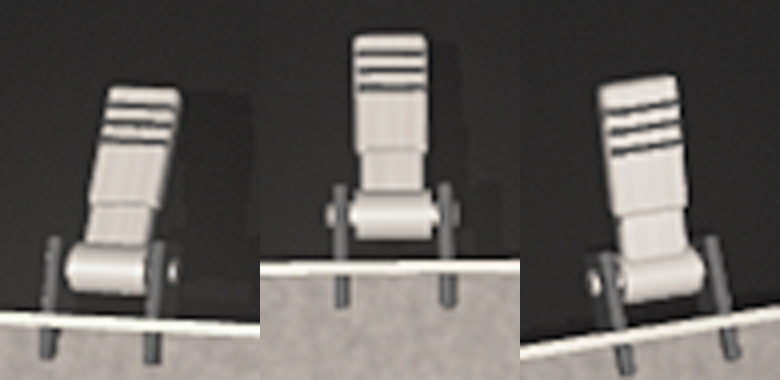

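View pics/s1.png

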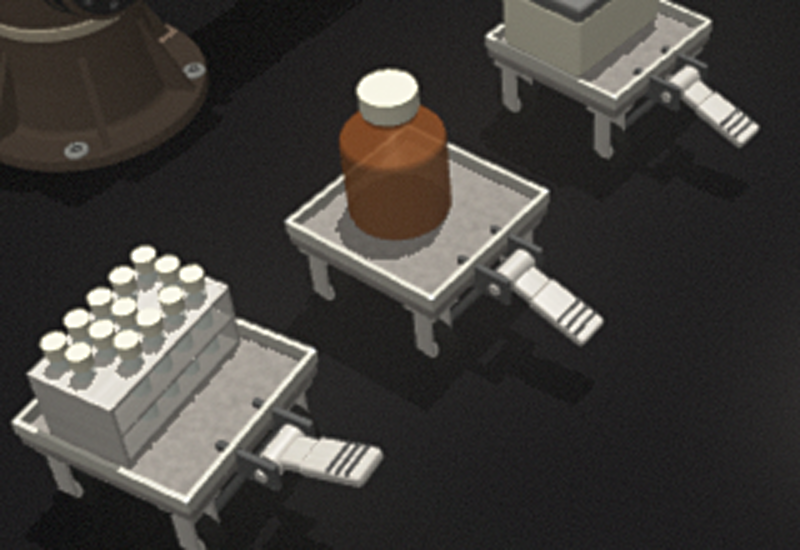

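Run:
```python
from h import *
D={'box':((162.2,292),(171.2,247),(113,303),(205,307)),'bottle':((336,279),(334.5,234),(289,291),(384,291)),'rack':((482.5,295),(476.2,245),(438,313),(535,299))}
for k,(h,t,a,b) in D.items():
    H=onplane('top',h,.085)
    A=onplane('top',a,.097);B=onplane('top',b,.097);e=A-B
    yaw=np.degrees(np.arctan2(-e[0],e[1])); M=(A+B)/2; n=np.array([np.cos(np.radians(yaw)),np.sin(np.radians(yaw))])
    print(k,'H',H.round(4),'edge',np.linalg.norm(e).round(4),'yaw',yaw.round(1),'H from edge',(M[:2]+.02*n).round(4))
    c='scene'
    for ang in (-20,18,26,35):
        ar=np.radians(ang); T=np.array([*(H[:2]+n*(.08*np.cos(ar)-.005*np.sin(ar))),.078+.08*np.sin(ar)+.005*np.cos(ar)])
        print('  ',ang,'tip',T.round(3),'top px',proj('top',T).round(1),'seen',t,'scene px',proj('scene',T).round(1))
# other objects
for n,uv in (('cyl base',(472,135)),('cyl top',(493,110)),('wb base',(148,145)),('tray near',(238,160)),('tray',(320,128))): print(n,onplane('top',uv,0).round(3), onplane('top',uv,.12).round(3))
```

```text
box H [0.5194 0.2606 0.085 ] edge 0.1473 yaw -3.0 H from edge [0.5185 0.2605]
   -20 tip [0.596 0.256 0.055] top px [171.3 246.7] seen (171.2, 247) scene px [379.2 204.3]
   18 tip [0.594 0.257 0.107] top px [161.5 244.5] seen (171.2, 247) scene px [380.2 185.4]
   26 tip [0.589 0.257 0.118] top px [159.3 246.8] seen (171.2, 247) scene px [378.7 180.8]
   35 tip [0.582 0.257 0.128] top px [156.8 250.6] seen (171.2, 247) scene px [376.4 175.8]
bottle H [ 0.5371 -0.0199  0.085 ] edge 0.1499 yaw -0.6 H from edge [ 0.5376 -0.0203]
   -20 tip [ 0.614 -0.021  0.055] top px [335.6 234.1] seen (334.5, 234) scene px [315.5 282.9]
   18 tip [ 0.612 -0.021  0.107] top px [336.  231.1] seen (334.5, 234) scene px [314.7 263.4]
   26 tip [ 0.607 -0.021  0.118] top px [336.1 233.2] seen (334.5, 234) scene px [312.6 258.5]
   35 tip [ 0.6   -0.021  0.128] top px [336.2 236.8] seen (334.5, 234) scene px [309.6 253. ]
rack H [ 0.5091 -0.2524  0.085 ] edge 0.153 yaw 7.6 H from edge [ 0.5116 -0.2516]
   -20 tip [ 0.585 -0.242  0.055] top px [469.  249.4] seen (476.2, 245) scene px [228.8 353.8]
   18 tip [ 0.583 -0.243  0.107] top px [478.  247.3] seen (476.2, 245) scene px [224.7 334.5]
   26 tip [ 0.578 -0.243  0.118] top px [480.4 249.7] seen (476.2, 245) scene px [221.7 329.7]
   35 tip [ 0.571 -0.244  0.128] top px [483.2 253.5] seen (476.2, 245) scene px [217.4 324.1]
cyl base [ 0.8   -0.272  0.   ] [ 0.761 -0.238  0.12 ]
cyl top [ 0.846 -0.312  0.   ] [ 0.801 -0.273  0.12 ]
wb base [0.791 0.321 0.   ] [0.753 0.279 0.12 ]
tray near [0.76  0.154 0.   ] [0.726 0.134 0.12 ]
tray [ 0.818  0.004 -0.   ] [0.777 0.003 0.12 ]
```

servo_tool([
  [0,3.7,1.4,-0.9,0],
  [0,3.7,1.4,-0.9,0],
  [0,3.7,1.4,-0.9,0],
  [0,3.7,1.4,-0.9,0],
  [0,3.7,1.4,-0.9,0],
  [0,3.7,1.4,-0.9,0],
  [0,3.7,1.4,-0.9,0],
  [0,3.7,1.4,-0.9,0],
], squeeze=20)

```text
time_s: 1.15
tcp_pos: [0.4499, 0.4495, 0.2986]
eef_rot: [180.0, 0.0, -17.2]
contact_force: [-0.4, -0.5, -0.6]
gripper_width: 0.0136
```

servo_tool([
  [0,2.02,3.91,0,0],
  [0,2.02,3.91,0,0],
  [0,2.02,3.91,0,0],
  [0,2.02,3.91,0,0],
  [0,2.02,3.91,0,0],
  [0,2.02,3.91,0,0],
  [0,2.02,3.91,0,0],
  [0,2.02,3.91,0,0],
])

```text
time_s: 2.15
tcp_pos: [0.511, 0.1024, 0.2985]
eef_rot: [-180.0, 0.0, -17.2]
contact_force: [0.8, 0.1, 0.1]
gripper_width: 0.0009
```

servo_tool([
  [0,2.02,3.91,0,0],
  [0,2.02,3.91,0,0],
  [0,2.02,3.91,0,0],
  [0,2.02,3.91,0,0],
  [0,2.02,3.91,0,0],
  [0,2.02,3.91,0,0],
  [0,2.02,3.91,0,0],
  [0,2.02,3.91,0,0],
])

```text
time_s: 3.15
tcp_pos: [0.5731, -0.2441, 0.2983]
eef_rot: [-180.0, 0.0, -17.2]
contact_force: [1.2, -0.3, 0.9]
gripper_width: 0.0006
```

servo_tool([
  [0,0,0,0,-8.4],
  [0,0,0,0,-8.4],
  [0,0,0,0,-8.4],
  [0,0,0,4,0],
  [0,0,0,4,0],
  [0,0,0,2,0],
  [0,0,0,0,0],
])

```text
time_s: 4.03
tcp_pos: [0.5719, -0.2425, 0.1967]
eef_rot: [-179.9, 0.2, 8.0]
contact_force: [0.1, -0.8, -0.2]
gripper_width: 0.0007
```

Run:
```python
from plant import r
import cv2
a=r.capture('scene')[:,:,::-1];w=r.capture('wrist')[:,:,::-1]
cv2.imwrite('pics/s2.png',cv2.resize(a[180:440,60:380],None,fx=2.2,fy=2.2)); cv2.imwrite('pics/w2.png',w)
```

```text
(no output)
```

View pics/s2.png

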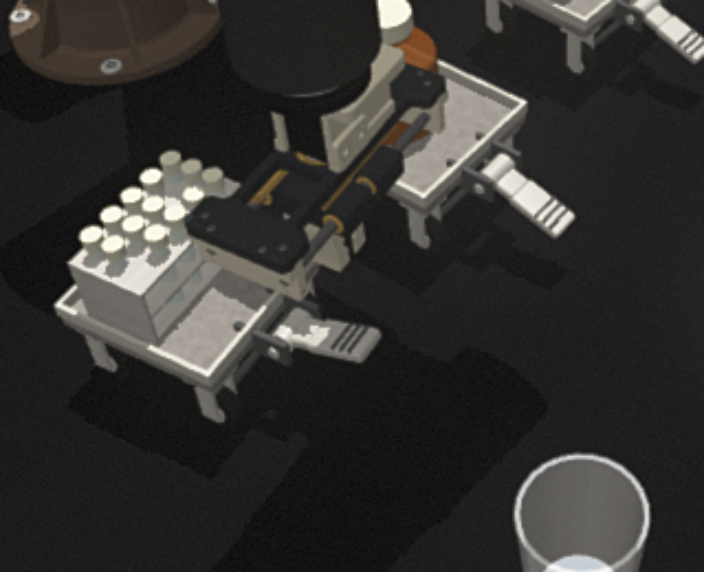

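View pics/w2.png

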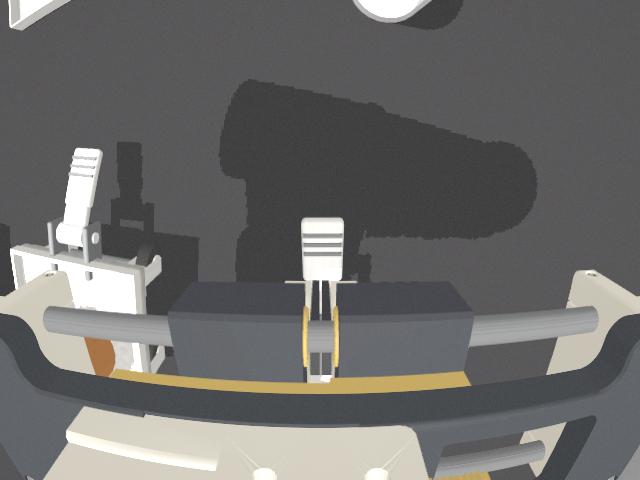

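The wrist view shows the rack lever at (322,250), centred under the closed fingers. Pressing down next.

servo_tool([
  [0,0,0,3,0],
  [0,0,0,3,0],
  [0,0,0,1.5,0],
  [0,0,0,1,0],
  [0,0,0,1,0],
  [0,0,0,1,0],
  [0,0,0,1,0],
  [0,0,0,1,0],
])

```text
time_s: 5.12
tcp_pos: [0.5741, -0.2429, 0.0736]
eef_rot: [180.0, -0.1, 8.0]
contact_force: [2.0, -0.4, 3.7]
gripper_width: 0.0006
```

servo_tool([
  [0,0,0,0.5,0],
  [0,0,0,0,0],
])

```text
time_s: 5.38
tcp_pos: [0.5725, -0.2426, 0.0679]
eef_rot: [-180.0, 0.1, 8.0]
contact_force: [0.4, -0.3, 0.5]
gripper_width: 0.0006
```

servo_tool([
  [0,0,0,0.4,0],
  [0,0,0,0.2,0],
  [0,0,0,0,0],
])

```text
time_s: 5.75
tcp_pos: [0.5722, -0.2428, 0.0639]
eef_rot: [180.0, 0.1, 8.0]
contact_force: [-4.2, 1.5, 15.0]
gripper_width: 0.0003
```

servo_tool([
  [0,0,0,0.2,0],
  [0,0,0,0,0],
])

```text
time_s: 6.0
tcp_pos: [0.5723, -0.243, 0.0635]
eef_rot: [180.0, 0.0, 8.1]
contact_force: [-8.9, 4.2, 26.9]
gripper_width: 0.0005
```

servo_tool([
  [0,0,0,-2,0],
  [0,0,0,-4,0],
  [0,0,0,-4,0],
  [0,0,0,-3,0],
  [0,0,0,0,0],
])

```text
time_s: 6.62
tcp_pos: [0.5735, -0.2428, 0.1927]
eef_rot: [180.0, -0.2, 8.0]
contact_force: [0.1, 0.2, -0.1]
gripper_width: 0.0006
```

Run:
```python
from plant import r
import cv2
a=r.capture('scene')[:,:,::-1];w=r.capture('wrist')[:,:,::-1]
cv2.imwrite('pics/s3f.png',a)
cv2.imwrite('pics/s3.png',cv2.resize(a[180:440,60:380],None,fx=2.2,fy=2.2)); cv2.imwrite('pics/w3.png',w)
```

```text
(no output)
```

View pics/s3.png

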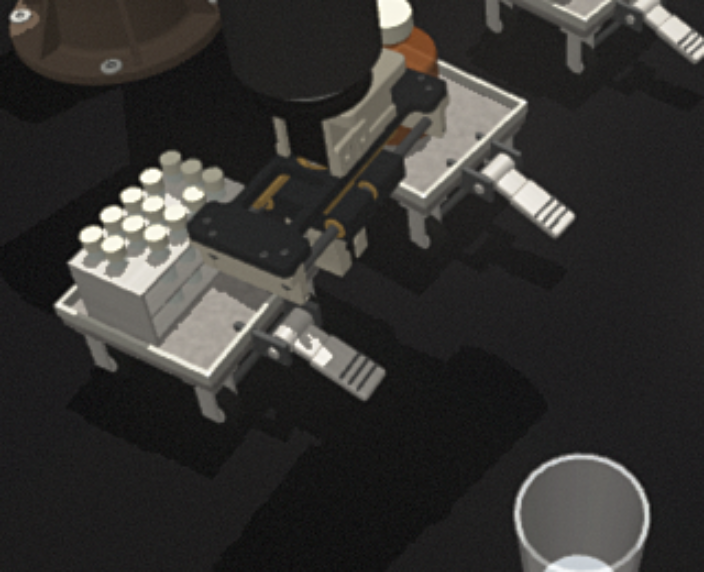

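View pics/w3.png

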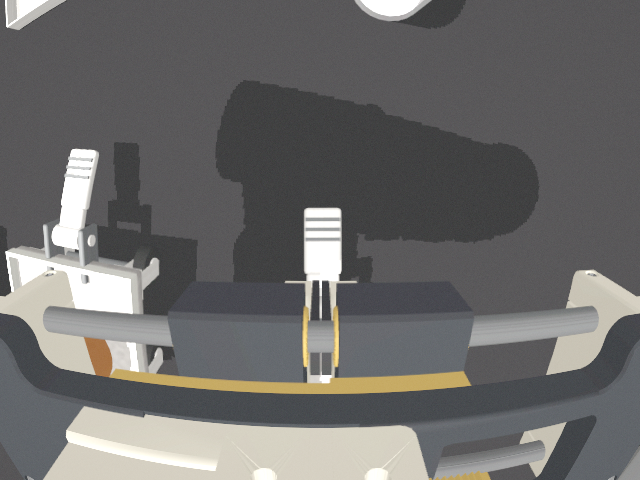

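The rack lever now points down like the others. The press ended on a firm 27 N stop at the predicted height. Moving to the bottle lever.

servo_tool([
  [7,0.95,-3.6,-0.5,0],
  [7,0.95,-3.6,-0.5,0],
  [7,0.95,-3.6,0,0],
  [7,0.95,-3.6,0,0],
  [7,0.95,-3.6,0,0],
  [7,0.95,-3.6,0,0],
  [7,0,0,0,8.6],
  [7,0,0,0,0],
])

```text
time_s: 7.72
tcp_pos: [0.5984, -0.0205, 0.1989]
eef_rot: [180.0, 0.2, -0.5]
contact_force: [-0.3, -0.5, 0.4]
gripper_width: 0.069
```

Run:
```python
from plant import r
import cv2
s=r.get_state();print(s['tcp_pos'],s['eef_rot'],s['gripper_width'])
w=r.capture('wrist')[:,:,::-1]; cv2.imwrite('pics/w4.png',w)
t=r.capture('top')[:,:,::-1]; cv2.imwrite('pics/t4.png',t)
```

```text
[ 0.59838429 -0.02054266  0.1988515 ] [179.9704145    0.18238137  -0.49299864] 0.06898146044217357
```

View pics/w4.png

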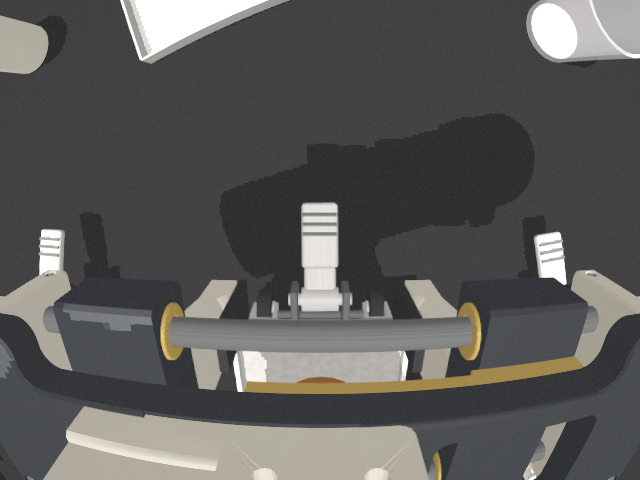

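View pics/t4.png

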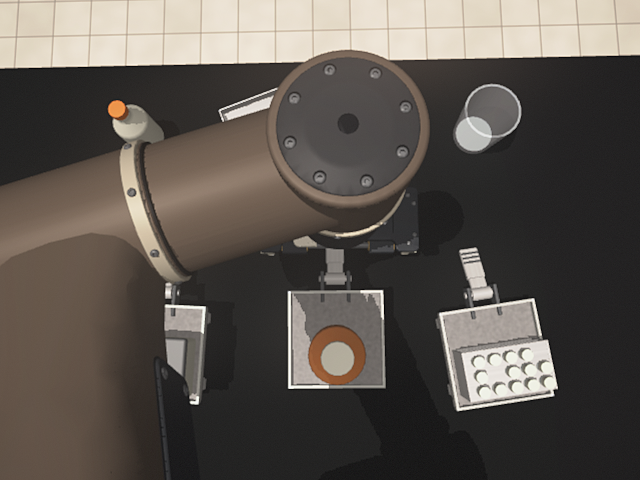

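The top view has the rack lever tip at (469,249), exactly the predicted fully-down position. The bottle lever is centred between the open fingers at (320,240). Descending and gripping.

servo_tool([
  [7,0,0,4,0],
  [7,0,0,4,0],
  [7,0,0,4,0],
  [7,0,0,3,0],
  [7,0,0,1,0],
  [7,0,0,0,0],
])

```text
time_s: 8.57
tcp_pos: [0.5993, -0.0213, 0.0403]
eef_rot: [180.0, 0.1, -0.5]
contact_force: [0.1, 0.0, 0.4]
gripper_width: 0.0707
```

servo_tool([
  [2,0,0,0,0],
  [2,0,0,0,0],
  [2,0,0,0,0],
  [2,0,0,0,0],
  [2,0,0,0,0],
  [2,0,0,0,0],
], squeeze=20)

```text
time_s: 9.32
tcp_pos: [0.5996, -0.0198, 0.0408]
eef_rot: [-179.9, -0.0, -0.5]
contact_force: [-1.3, 5.4, 2.5]
gripper_width: 0.0297
```

servo_tool([
  [2,0.2,0,-0.55,0],
  [2,0.1,0,-0.55,0],
  [2,0.1,0,-1.15,0],
  [2,-0.1,0,-1.15,0],
  [2,-0.3,0,-1.1,0],
  [2,-0.5,0,-1.05,0],
  [2,-0.15,0,-0.25,0],
  [2,0,0,0,0],
])

```text
time_s: 10.32
tcp_pos: [0.5924, -0.0198, 0.0984]
eef_rot: [-179.9, 0.0, -0.6]
contact_force: [-1.8, 6.5, -0.8]
gripper_width: 0.0297
```

servo_tool([
  [2,-0.15,0,-0.25,0],
  [2,-0.1,0,-0.2,0],
  [2,0,0,0,0],
])

```text
time_s: 10.7
tcp_pos: [0.59, -0.0198, 0.102]
eef_rot: [-179.9, 0.0, -0.6]
contact_force: [1.8, 6.0, -8.0]
gripper_width: 0.0296
```

servo_tool([
  [2,-0.1,0,-0.2,0],
  [2,0,0,-0.2,0],
  [2,0,0,0,0],
])

```text
time_s: 11.08
tcp_pos: [0.5888, -0.0198, 0.1039]
eef_rot: [-179.9, 0.1, -0.6]
contact_force: [7.1, 4.8, -23.2]
gripper_width: 0.0299
```

The lever has hit the upper stop at 23 N. Opening and rising straight up.

servo_tool([
  [7,0,0,0,0],
  [7,0,0,0,0],
  [7,0,0,0,0],
  [7,0,0,0,0],
  [7,0,0,-2,0],
  [7,0,0,-4,0],
  [7,0,0,-5,0],
  [7,0,0,0,0],
])

```text
time_s: 12.08
tcp_pos: [0.5918, -0.0206, 0.222]
eef_rot: [-179.9, -0.5, -0.6]
contact_force: [0.4, -0.1, -0.5]
gripper_width: 0.0698
```

servo_tool([
  [7,0,0,-4,0],
  [7,0,-5,-2,0],
  [7,0,-5,0,0],
  [7,0,-5,0,0],
  [7,0,-5,0,0],
  [7,0,-5,0,0],
  [7,0,-5,0,0],
  [7,0,0,0,0],
])

```text
time_s: 13.08
tcp_pos: [0.5918, 0.2822, 0.2755]
eef_rot: [180.0, 0.1, -0.4]
contact_force: [-0.5, -0.7, -0.7]
gripper_width: 0.0701
```

Run:
```python
from h import *
s=r.get_state();print(s['time_s'],s['tcp_pos'],s['contact_force'])
a=r.capture('scene')[:,:,::-1];t=r.capture('top')[:,:,::-1]
cv2.imwrite('pics/t5.png',t)
cv2.imwrite('pics/s5.png',cv2.resize(a[150:400,70:390],None,fx=2.4,fy=2.4))
for ang in (25,30,35):
    ar=np.radians(ang);T=[.537+.08*np.cos(ar)-.005*np.sin(ar),-.0208,.078+.08*np.sin(ar)+.005*np.cos(ar)]
    p=proj('scene',T);print(ang,p,(p-[70,150])*2.4,proj('top',T))
```

```text
13.075 [0.59184209 0.28222754 0.27553183] [-0.47458682 -0.69035551 -0.69942589]
25 [312.82766411 259.13442978] [582.78639386 261.92263148] [336.16969614 232.99225952]
30 [311.2481142  256.06896173] [578.99547407 254.56550815] [336.26093646 234.76784164]
35 [309.43619908 253.00873833] [574.64687779 247.22097199] [336.35523705 236.92684215]
```

View pics/s5.png

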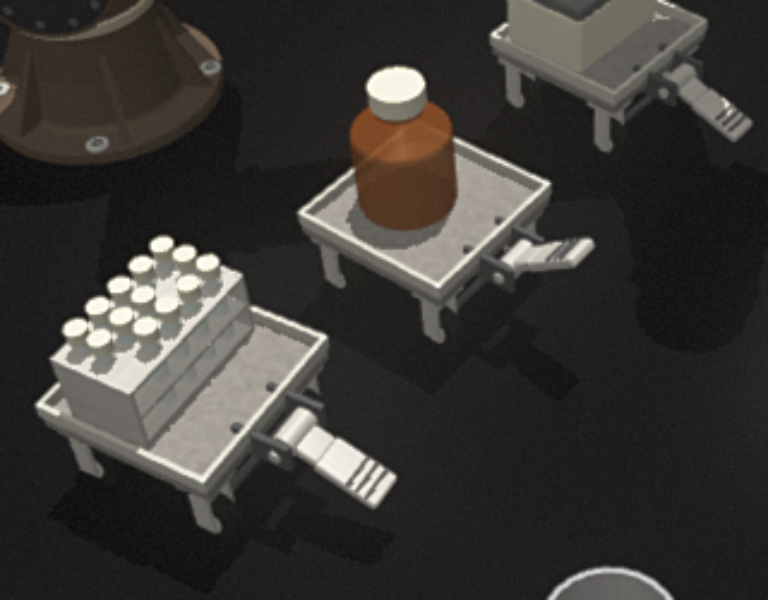

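View pics/t5.png

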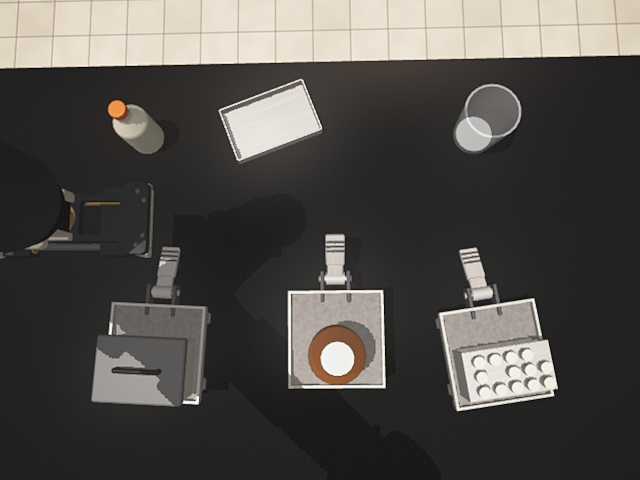

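Run:
```python
from h import *
a=r.capture('scene')[:,:,::-1];t=cv2.imread('pics/t5.png')
cv2.imwrite('pics/s6.png',cv2.hconcat([cv2.resize(a[235:285,265:330],None,fx=6,fy=6,interpolation=cv2.INTER_CUBIC),cv2.resize(t[230:280,305:370],None,fx=6,fy=6,interpolation=cv2.INTER_CUBIC)]))
for ang in (20,25,30,35):
  ar=np.radians(ang)
  for dy in(-.015,.015):
    for h in (.005,-.005):
     T=[.5373+.08*np.cos(ar)-h*np.sin(ar),-.0208+dy,.078+.08*np.sin(ar)+h*np.cos(ar)]
     print(ang,dy,h,((proj('scene',T)-[265,235])*6).round(0),((proj('top',T)-[305,230])*6+[390,0]).round(0))
```

```text
20 -0.015 0.005 [268. 192.] [634.   8.]
20 -0.015 -0.005 [277. 218.] [632.  -0.]
20 0.015 0.005 [323. 136.] [519.   9.]
20 0.015 -0.005 [331. 161.] [519.   1.]
25 -0.015 0.005 [260. 173.] [635.  16.]
25 -0.015 -0.005 [271. 200.] [633.   5.]
25 0.015 0.005 [315. 117.] [519.  18.]
25 0.015 -0.005 [326. 143.] [519.   6.]
30 -0.015 0.005 [250. 155.] [636.  27.]
30 -0.015 -0.005 [264. 181.] [634.  12.]
30 0.015 0.005 [306.  99.] [520.  28.]
30 0.015 -0.005 [319. 125.] [519.  14.]
35 -0.015 0.005 [239. 137.] [637.  40.]
35 -0.015 -0.005 [255. 163.] [635.  22.]
35 0.015 0.005 [295.  81.] [520.  41.]
35 0.015 -0.005 [310. 107.] [520.  23.]
```

View pics/s6.png

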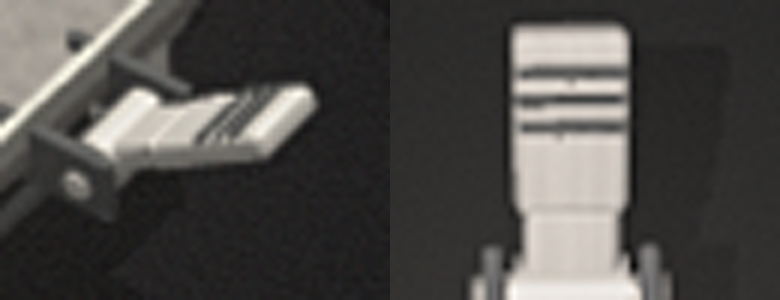

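The corners fit 35° in both views: top-view outer edge at row 24 against 22–23 predicted for 35° and 12–14 for 30°. The box lever tip hasn't moved from (171,247). Handing in.

Run:
```python
from plant import r
print(r.close_job())
```

```text
the job is handed in; nothing more can be done
None
```

I locked the rack trolley first, then released the bottle trolley, and handed the job in at about 13 s of the 48 s allowed.

- **Rack trolley:** I pressed its lever down with closed fingers until it met a firm stop at 27 N. Afterwards its tip was at pixel (469,249) in the top view, matching the position predicted for fully down, 20° below level.
- **Bottle trolley:** I gripped its lever across the width and swung it up until it met the upper stop at about 23 N, then let go. In both camera views its corners fit about 35° above level, to within a degree or two, with the gripper clear.
- **Box trolley:** I did not touch its lever, and it sits at the same pixel as at the start.

The gripper was raised clear of everything at hand-in, with contact forces at noise level. None of the checks failed or disagreed.

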